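# Screw home the locking ring left standing proud

### The arm

A 7-joint arm with a two-finger parallel gripper is mounted at the origin on the work surface. World frame = base frame: x ahead of the robot, y to its left, z up, the work surface at z = 0. Lengths are in m, angles in rad, forces in N, time in s.
With the tool pointing down it reaches from about 0.35 to 0.9 m from the base axis. Payload 8.1 kg.
Tool frame: the origin (TCP) lies midway between the tips of the shut fingers; the grasp point (between the pads) lies 19 mm behind it; x points along the fingers, z is the direction in which the jaws open and shut, and the axes are right-handed (so a half turn about x gives the same grasp; the last joint's range is limited). The gripper opens to 92 mm and grips with 3 to 60 N. Pads are 19 mm wide; open, the fingers measure 130 mm over their backs; the gripper's body (75 mm by 190 mm) begins 47 mm behind the grasp point.
Start: joints at [1.127, 0.434, 0.025, 1.573, -0.012, 1.134, -0.075], TCP at [0.209, -0.589, 0.227] pointing down, gripper open.
Joint ranges: [-2.62, 2.62], [-0.44, 2.09], [-1.27, 1.32], [0.08, 2.57], [-1.32, 4.46], [0.12, 2], [-2.74, 2.74]. Speed limits (rad/s): [2.22, 2.22, 3.01, 3.01, 3.14, 3.14, 3.14].

### API

Orientations are given as a rotation vector (axis times angle).
In Python, from cell import arm, optics, finder gives the robot as it stands.
- The arm moves only by the tool send_rows, never from a script. Its argument "rows" is a list that holds one entry, the list of rows, each a list of 7 numbers: the shift along the tool's x, y, z in mm, then the turn, a rotation vector about the tool's x, y, z in degrees, then the opening in per cent of the stroke, from 0 (shut) to 100 (fully open). A call has exactly 8 rows; each row is the pose to reach, as a shift and turn from the pose commanded when the call began, along the tool's axes at that moment; what a row does not reach only later rows make up. A row lasts 1/10 s, in which the tool goes at most 50 mm and 8.59 degrees, less where a joint would pass 70% of its speed; a pose out of reach is approached as far as the arm can. A call with a gripper value outside its range is refused whole. The fingers move at their own pace and stop on an object; "grip_force" is the grip in N (left out, the last holds). Time passes only in rows, so rows that repeat a pose let the fingers close, or fill a call up. It gives the time, the measured TCP pose, the force and the opening at its end, in the units of the state.
- arm.observe(): the state, without advancing time (a new reading comes with each control period).
- optics.get_image(name): name is "side" or "top" or "wrist"; returns (picture, depth): 384x512x3 uint8, red, green, blue; 384x512 float32, m along the optical axis (not along the pixel's ray), 0 where there is no reading.
- optics.get_calibration(name): a dict with "camera_matrix" (3x3 intrinsics, pixels), "position" and "orientation" of the camera in the world; the wrist camera has in their place "T_tool_cam" (4x4, takes a point from camera to tool coordinates, whose origin is the TCP and whose axes are the tool frame's). Camera axes: x right, y up, looking along -z (the intrinsics and any distortion apply to the point x, -y, -z); pixel columns grow to the right and rows downward; lengths in m; the calibration is good to about 2 mm. A picture is of the moment at which its call begins: read the wrist's pose just before it. get_calibration takes no time and is no camera call.
- arm.sign_off(): hands the job in, once; it reports no verdict.
Trained networks look in the newest picture that a camera, given by its name, has taken for a name from the list of things; names that differ only in an ending like _2 or _b are one class to them, and where a whole thing is asked for, a point or a joint stands for the part that bears it (a point fixed in the world has none). Each returns a list of dicts, best first, with "confidence" (0 to 1); they miss things now and then, are a little off and sometimes report something else, mostly with a low value. They report only what shows in the picture. A call takes as long as a camera call. They do not tell look-alikes from the thing itself.
- finder.search_frame(camera, thing): "bbox" ([left, top, width, height] in pixels, round what is visible of it).
- finder.regions_of(camera, thing): "region" (384x512 bool, what is visible of it) and "bbox" ([left, top, width, height] in pixels, round what is visible of it).
- finder.place_of(camera, thing): "xy" ([column, row] in pixels: a listed point, or the origin of a listed thing).
The state is a dict: "clock": time; "joints": joint angles; "dq": joint speeds; "joint_efforts": joint torques, N m; "position": TCP position; "ee_rot": TCP orientation; "force": force on the tool from outside, world axes, zero at the start; "ft_torque": the same for the moment, N m; "width": opening from 0.0 (shut) to 1.0 (fully open).
Only numpy, scipy, OpenCV 4.12 (cv2) and the standard library are available. Lean on these libraries where they do the work, as an engineer would, in place of code of your own. Each camera call takes 0.05 s, during which the arm holds its last target.

### The job

Three manipulator mounts stand on the microscope bench, each with a round knurled locking ring on its threaded stud; two rings have been run home against their shoulders, and one was left standing proud. Take the proud ring from above and screw it down, clockwise seen from above, until resistance rises sharply at the shoulder (less than a quarter turn: the black bar on its top comes round to the small metal block on the foot), then let go. Leave the other two rings as they are.

Things in the scene. Friction and masses are not known exactly. Their poses are not given: they have to be found in the camera images.
- ring_a_mid (a point): Centre, half-way up, of the proud ring: knurled aluminium, round, 48 mm across, 20 mm tall, grippable at any yaw. z up; +x points along the black bar on its top. Its fixed mount: dark foot 80 mm across, 10 mm thick (bolt heads 4 mm more), 34 mm wide shoulder up to 30 mm above the table, 23 mm dark stud through the ring to 83 mm. Home, the centre is 40 mm above the table; proud, 7 to 11 mm higher.
- ring_a (a joint): Turn left on the proud ring, rad: 0 = home on the shoulder, a hard stop; starts at 0.9 to 1.35, can rise to 1.5. Clockwise seen from above lowers it. The ring sinks 8 mm per rad (50 mm per turn), so sink with it. Steady friction about 0.2 N m; it stays where it is left. At 0 the black bar points at the raised block (14 x 8 x 6 mm) on the foot.
- ring_b (a joint): Turn of the locking ring on the second mount, same shape and size, rad: it is home at 0 (positive = unscrewed) and must stay there.
- ring_c (a joint): Turn of the locking ring on the third mount, same shape and size, rad: it is home at 0 (positive = unscrewed) and must stay there.
Things that resemble listed ones, but are neither listed nor needed, are in the scene too. Leave any yellow look-alike of the part that bears ring_a_mid alone.

How it is judged:
By the outcome, as a careful person would: the job done as asked, in the order asked, and still so for the second after the job is handed in, with the robot touching nothing.
It also fails if it takes over 32 s, if anything falls off the work surface, if the arm or the gripper's body presses on something with over 40 N, if the wrist force passes 120 N, or if a joint passes its speed limit or range.

## Working session

There is one attempt and no reset: what is moved stays moved. The work goes in short steps, Python scripts to look and compute and a tool call to move; the robot and the scene stay as the last step left them, time stands still between calls to the robot, and variables do not carry over. Pictures are saved under pics/ and viewed, and the job is handed in when it is done.

Besides the shell and the picture viewer there is one more tool, called after "Emit:" by a JSON object that holds its "api" and its "payload". send_rows: Moves the arm, as the interface text tells. Its arguments: {"type":"object","properties":{"rows":{"type":"array"},"grip_force":{"type":"number"}},"required":["rows"]}

```bash
mkdir -p pics; ls; cat > h.py <<'E'
import numpy as np, cv2
from scipy.spatial.transform import Rotation as R
from cell import arm, optics, finder
def save(n,im): cv2.imwrite('pics/'+n+'.png',cv2.cvtColor(im,cv2.COLOR_RGB2BGR))
def campose(cam,st):
    c=optics.get_calibration(cam)
    if 'T_tool_cam' in c:
        T=np.eye(4);T[:3,:3]=R.from_rotvec(st['ee_rot']).as_matrix();T[:3,3]=st['position']
        return np.array(c['camera_matrix']),T@np.array(c['T_tool_cam'])
    T=np.eye(4);o=np.array(c['orientation'],float)
    T[:3,:3]=o if o.shape==(3,3) else R.from_rotvec(o).as_matrix() if o.size==3 else R.from_quat(o).as_matrix()
    T[:3,3]=c['position'];return np.array(c['camera_matrix']),T
def px2w(K,T,u,v,d):
    p=np.array([(u-K[0,2])/K[0,0]*d,-(v-K[1,2])/K[1,1]*d,-d]);return T[:3,:3]@p+T[:3,3]
def ray_z(K,T,u,v,z):
    a=T[:3,3];b=px2w(K,T,u,v,1.)-a;return a+b*(z-a[2])/b[2]
def w2px(K,T,p):
    q=T[:3,:3].T@(np.array(p)-T[:3,3]);return [K[0,0]*q[0]/-q[2]+K[0,2],K[1,1]*-q[1]/-q[2]+K[1,2]]
E
python3 - <<'E'
from h import *
s=arm.observe();print(s)
for c in ['top','side','wrist']:
    im,d=optics.get_image(c);save(c+'0',im);np.save('pics/'+c+'0.npy',d)
    print(c,optics.get_calibration(c))
    print(finder.search_frame(c,'ring_a'),finder.place_of(c,'ring_a_mid'))
E
```

```text
pics
{'clock': 0.0, 'joints': array([ 1.12737132,  0.43518391,  0.02497935,  1.57410248, -0.01158268,
        1.13398648, -0.07510779]), 'dq': array([ 9.81183914e-04, -1.08618841e-03, -2.81557346e-03,  4.84133283e-04,
       -4.48560873e-04, -9.93477567e-05,  1.26923650e-03]), 'joint_efforts': array([-6.09999279e-04, -6.67855239e+01,  9.85014550e-01, -3.14471626e+01,
       -6.03386946e-02,  4.29551932e-02,  1.29011255e-04]), 'position': array([ 0.20868236, -0.58859201,  0.22596724]), 'ee_rot': array([ 0.95543718,  1.3527257 , -0.95419137]), 'force': array([ 0.63856685, -0.26943086, -0.21606409]), 'ft_torque': array([-0.00676083,  0.03204676, -0.03865214]), 'width': 0.9998581965281642}
top {'camera_matrix': array([[419.38672323,   0.        , 252.26351793],
       [  0.        , 419.38672323, 185.47624557],
       [  0.        ,   0.        ,   1.        ]]), 'position': array([0.48123153, 0.02258955, 0.81229923]), 'orientation': array([ 0.05110335, -0.10000736, -1.53985958])}
[{'bbox': [161.8, 155.5, 26.5, 25.7], 'confidence': 0.97}, {'bbox': [350.1, 220.7, 23.3, 31.3], 'confidence'
[... 675 characters left out ...]
ence': 0.58}, {'bbox': [239.5, 141.5, 24.0, 18.2], 'confidence': 0.49}] [{'xy': [268.5, 185.5], 'confidence': 0.6}, {'xy': [251.8, 147.1], 'confidence': 0.55}]
wrist {'camera_matrix': array([[275.15767522,   0.        , 257.4607329 ],
       [  0.        , 275.15767522, 190.51570022],
       [  0.        ,   0.        ,   1.        ]]), 'T_tool_cam': array([[-8.33949861e-04,  2.97870869e-01, -9.54605809e-01,
        -1.57162239e-01],
       [ 6.77905863e-05,  9.54606155e-01,  2.97870918e-01,
         8.03871462e-02],
       [ 9.99999650e-01,  1.83696123e-04, -8.16286511e-04,
        -3.01731167e-04],
       [ 0.00000000e+00,  0.00000000e+00,  0.00000000e+00,
         1.00000000e+00]])}
[] []
```

View pics/top0.png

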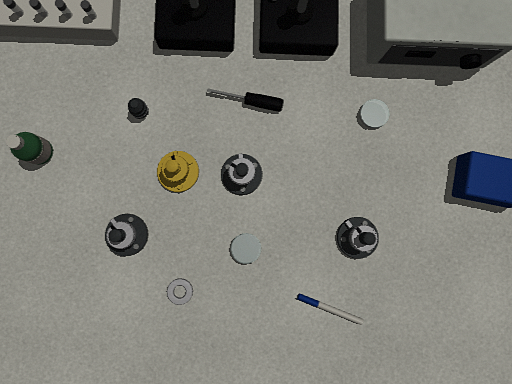

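View pics/side0.png

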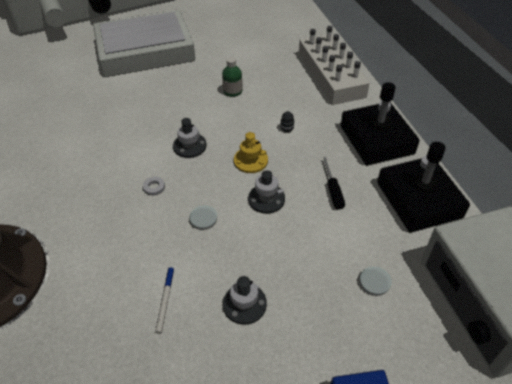

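```bash
python3 - <<'E'
import cv2,numpy as np
t=cv2.imread('pics/top0.png');s=cv2.imread('pics/side0.png')
def c(im,u,v,r=32): return cv2.resize(im[v-r:v+r,u-r:u+r],(260,260),interpolation=cv2.INTER_CUBIC)
A=np.hstack([c(t,174,169),c(t,240,172),c(t,362,236)]);B=np.hstack([c(s,188,135),c(s,251,150),c(s,266,186)])
cv2.imwrite('pics/crops0.png',np.vstack([A,B]))
E
```

```text
(no output)
```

View pics/crops0.png

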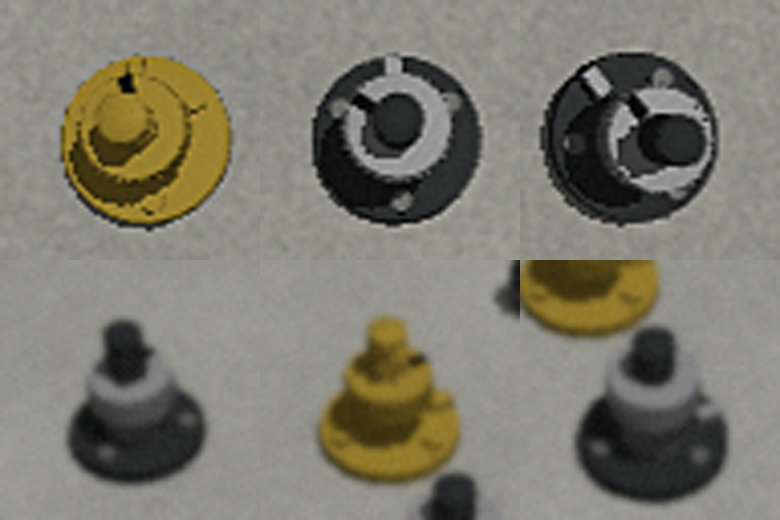

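The candidates in the top picture are grey mounts at (241,173), (126,235) and (358,237), plus the yellow look-alike at (177,170). On (241,173) the bar stands off the block by roughly 50°, and on (358,237) it is in line. Next I check the left mount and measure heights.

```bash
python3 - <<'E'
from h import *
t=cv2.imread('pics/top0.png')
def c(im,u,v,r=24): return cv2.resize(im[v-r:v+r,u-r:u+r],(390,390),interpolation=cv2.INTER_CUBIC)
cv2.imwrite('pics/crops1.png',np.hstack([c(t,126,235),c(t,241,173)]))
K,T=campose('top',arm.observe());D=np.load('pics/top0.npy')
for n,(u,v) in dict(left=(126,235),mid=(241,173),right=(358,237),yel=(177,170)).items():
    P=np.array([px2w(K,T,x,y,D[y,x]) for x in range(u-28,u+29) for y in range(v-28,v+29) if D[y,x]>0])
    g=np.median(P[(P[:,2]<.006),2])
    for lo,hi in [(.007,.013),(.045,.067),(.076,.09)]:
        Q=P[(P[:,2]>lo)&(P[:,2]<hi)]
        if len(Q)>5:
            (cx,cy),r=cv2.minEnclosingCircle((Q[:,:2]*1000).astype(np.float32)); print(n,lo,len(Q),'med',Q[:,2].mean().round(4),np.median(Q[:,2]).round(4),'circ',round(cx,1),round(cy,1),round(r,1),'ground',g.round(4))
E
```

```text
left 0.007 702 med 0.0099 0.0098 circ 459.5 234.1 39.9 ground -0.0001
left 0.045 429 med 0.0504 0.05 circ 459.4 234.3 24.6 ground -0.0001
left 0.076 140 med 0.0817 0.0818 circ 459.3 234.6 11.4 ground -0.0001
mid 0.007 671 med 0.0101 0.0101 circ 581.6 20.0 39.8 ground 0.0002
mid 0.045 426 med 0.0573 0.0575 circ 581.5 20.0 24.7 ground 0.0002
mid 0.076 131 med 0.0818 0.0819 circ 581.5 19.8 11.4 ground 0.0002
right 0.007 650 med 0.0103 0.0103 circ 466.3 -206.8 40.2 ground 0.0004
right 0.045 411 med 0.0509 0.0504 circ 465.9 -206.8 24.7 ground 0.0004
right 0.076 132 med 0.082 0.0823 circ 466.5 -206.7 11.1 ground 0.0004
yel 0.007 672 med 0.01 0.01 circ 583.3 142.6 39.9 ground 0.0001
yel 0.045 407 med 0.0503 0.05 circ 583.1 142.8 24.6 ground 0.0001
yel 0.076 127 med 0.0819 0.082 circ 583.2 142.6 11.1 ground 0.0001
```

View pics/crops1.png

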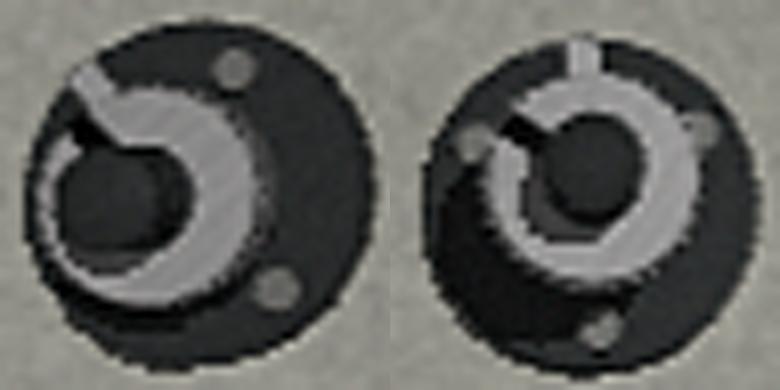

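The mid mount is the proud one: its ring top is at 57.5 mm, against 50 mm for the others. Next I measure its bar and block angles and the shift to get there.

```bash
python3 - <<'E'
from h import *
s=arm.observe();M=R.from_rotvec(s['ee_rot']).as_matrix();print('tool axes',M.T.round(3))
K,T=campose('top',s);D=np.load('pics/top0.npy');im=cv2.cvtColor(cv2.imread('pics/top0.png'),cv2.COLOR_BGR2GRAY)
C=np.array([.5815,.020])
def prof(z,r):
    out=[]
    for a in range(0,360,3):
        u,v=w2px(K,T,[C[0]+r*np.cos(np.radians(a)),C[1]+r*np.sin(np.radians(a)),z]); out.append(cv2.getRectSubPix(im,(1,1),(float(u),float(v)))[0,0])
    return np.array(out)
p=prof(.0575,.0185);print('bar',[(i*3,int(x)) for i,x in enumerate(p) if x<110])
p=prof(.016,.035);print('block',[(i*3,int(x)) for i,x in enumerate(p) if x>100])
for tgt in ([.5815,.020,.16],[.5815,.020,.0295]):
    print((M.T@(np.array(tgt)-s['position'])*1000).round(1))
E
```

```text
tool axes [[-0.     0.    -1.   ]
 [ 0.943  0.334 -0.   ]
 [ 0.334 -0.943 -0.   ]]
bar [(48, 94), (51, 37), (54, 13), (57, 9), (60, 10), (63, 9), (66, 18), (69, 82), (117, 96), (120, 92), (129, 91), (132, 58), (135, 89)]
block [(0, 150), (3, 159), (6, 152), (9, 159)]
[  66.7  554.7 -449.4]
[ 197.2  554.7 -449.4]
```

The mid ring's bar is at azimuth 58° and its block at 4°, so about 54° (0.94 rad) remain, which matches the 7.5 mm of height.

Emit:
{"api": "send_rows", "payload": {"rows": [[[0, 20, -16, -3, 0, 0, 100], [0, 54, -44, -8, 0, 0, 100], [0, 92, -74, -14, 0, 0, 100], [0, 130, -105, -20, 0, 0, 100], [0, 168, -136, -26, 0, 0, 100], [0, 206, -167, -32, 0, 0, 100], [0, 244, -198, -38, 0, 0, 100], [0, 282, -228, -44, 0, 0, 100]]]}}

```text
clock: 1.25
position: [0.3992, -0.2782, 0.2271]
ee_rot: [0.359, 1.54, -0.359]
force: [1.0, -0.6, -0.1]
width: 1.0
```

```bash
python3 - <<'E'
from h import *
s=arm.observe();M=R.from_rotvec(s['ee_rot']).as_matrix();print(s['clock'],s['position'],s['joints'].round(2),M.T.round(4))
print((M.T@(np.array([.5815,.020,.16])-s['position'])*1000).round(1))
E
```

```text
1.25 [ 0.39918897 -0.27819871  0.22712184] [ 0.74  0.23 -0.29  1.88  0.08  1.04 -0.04] [[ 6.000e-04 -7.000e-04 -1.000e+00]
 [ 4.421e-01  8.969e-01 -3.000e-04]
 [ 8.969e-01 -4.421e-01  9.000e-04]]
[ 67.  348.1  31.6]
```

Emit:
{"api": "send_rows", "payload": {"rows": [[[0, 45, 4, -3, 0, 0, 100], [5, 92, 8, -6, 0, 0, 100], [12, 140, 13, -9, 0, 0, 100], [22, 188, 17, -12, 0, 0, 100], [32, 236, 21, -15, 0, 0, 100], [45, 284, 26, -16, 0, 0, 100], [58, 325, 30, -16, 0, 0, 100], [67, 348, 31.5, -16, 0, 0, 100]]]}}

```text
clock: 2.05
position: [0.583, 0.0216, 0.159]
ee_rot: [0.142, 1.566, -0.14]
force: [-0.7, -0.6, 0.6]
width: 1.004
```

```bash
python3 - <<'E'
from h import *
s=arm.observe();im,d=optics.get_image('wrist');save('w1',im)
M=R.from_rotvec(s['ee_rot']).as_matrix();print(s['clock'],s['position'],s['joints'].round(2),M.T.round(4))
print((M.T@(np.array([.5815,.020,.0295])-s['position'])*1000).round(1))
K,T=campose('wrist',s)
v,u=np.mgrid[0:384,0:512];p=np.stack([(u-K[0,2])/K[0,0]*d,-(v-K[1,2])/K[1,1]*d,-d],-1)@T[:3,:3].T+T[:3,3]
P=p[d>0]; P=P[np.hypot(P[:,0]-.5815,P[:,1]-.02)<.05]
for lo,hi in [(.007,.013),(.053,.067),(.076,.09)]:
    Q=P[(P[:,2]>lo)&(P[:,2]<hi)]
    if len(Q)>5: print(lo,len(Q),np.median(Q[:,2]),cv2.minEnclosingCircle((Q[:,:2]*1000).astype(np.float32)))
E
```

```text
2.05 [0.58303179 0.02158447 0.15896748] [ 0.19  0.47 -0.44  1.73  0.23  0.99 -0.52] [[ 3.000e-04  1.800e-03 -1.000e+00]
 [ 1.785e-01  9.839e-01  1.800e-03]
 [ 9.839e-01 -1.785e-01  0.000e+00]]
[129.5  -2.1  -1.2]
0.007 1583 0.009263684625177904 ((580.0689697265625, 21.926898956298828), 39.77173614501953)
0.053 1243 0.0566363721609171 ((580.0569458007812, 21.76947593688965), 24.650625228881836)
0.076 457 0.08125936668308159 ((580.1019287109375, 22.007644653320312), 11.334796905517578)
```

View pics/w1.png

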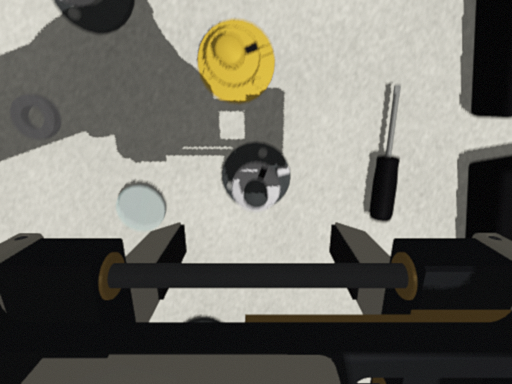

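The wrist view shows the proud mount centred between the jaws, at (256,175). Its bar at (262,173) points away from the block at (283,172). The two cameras differ by about 2 mm, so I use their mean.

Emit:
{"api": "send_rows", "payload": {"rows": [[[0, 0, 0, 0, 0, 0, 100], [20, 0, 0, 0, 0, 0, 100], [45, 0, 0, 0, 0, 0, 100], [60, 0, 0, 0, 0, 0, 100], [65, 0, 0, 0, 0, 0, 100], [65, 0, 0, 0, 0, 0, 100], [65, 0, 0, 0, 0, 0, 100], [65, 0, 0, 0, 0, 0, 100]]]}}

```text
clock: 2.9
position: [0.5825, 0.0173, 0.0959]
ee_rot: [0.144, 1.564, -0.144]
force: [-0.1, -1.2, 0.9]
width: 1.001
```

```bash
python3 - <<'E'
from h import *
s=arm.observe()
M=R.from_rotvec(s['ee_rot']).as_matrix();print(s['clock'],s['position'],s['joints'].round(2),M.T.round(4),s['force'],s['ft_torque'])
print((M.T@(np.array([.5808,.0209,.0295])-s['position'])*1000).round(1))
E
```

```text
2.9 [0.58249418 0.01728575 0.095851  ] [ 0.17  0.54 -0.42  1.8   0.28  0.86 -0.56] [[ 1.800e-03 -0.000e+00 -1.000e+00]
 [ 1.823e-01  9.832e-01  3.000e-04]
 [ 9.832e-01 -1.823e-01  1.700e-03]] [-0.09376759 -1.16032056  0.92819749] [ 0.00823495 -0.11600669  0.00678489]
[66.3  3.2 -2.4]
```

Emit:
{"api": "send_rows", "payload": {"rows": [[[10, 3, -2.3, 0, 0, 0, 100], [30, 3, -2.3, 0, 0, 0, 100], [50, 3, -2.3, 0, 0, 0, 100], [61, 3, -2.3, 0, 0, 0, 100], [66, 3, -2.3, 0, 0, 0, 100], [66, 3, -2.3, 0, 0, 0, 100], [66, 3, -2.3, 0, 0, 0, 100], [66, 3, -2.3, 0, 0, 0, 100]]]}}

```text
clock: 3.7
position: [0.5807, 0.021, 0.0295]
ee_rot: [0.144, 1.565, -0.143]
force: [-0.2, -0.3, 0.0]
width: 1.002
```

```bash
python3 - <<'E'
from h import *
s=arm.observe();im,d=optics.get_image('wrist');save('w2',im)
M=R.from_rotvec(s['ee_rot']).as_matrix();print(s['clock'],s['position'],s['joints'].round(2),s['force'],s['ft_torque'])
print((M.T@(np.array([.5808,.0209,.0295])-s['position'])*1000).round(1))
E
```

```text
3.7 [0.58074965 0.02101162 0.02953336] [ 0.14  0.63 -0.38  1.85  0.33  0.72 -0.61] [-0.19130996 -0.34099989  0.01369496] [-0.06456811 -0.11902868  0.00900161]
[ 0.  -0.1  0.1]
```

View pics/w2.png

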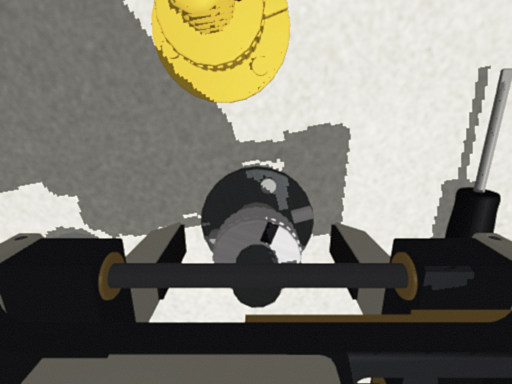

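The ring sits centred between the fingers, with the stud at (257,275) and the finger gap centred on about 258. I close on it.

Emit:
{"api": "send_rows", "payload": {"rows": [[[0, 0, 0, 0, 0, 0, 60], [0, 0, 0, 0, 0, 0, 45], [0, 0, 0, 0, 0, 0, 40], [0, 0, 0, 0, 0, 0, 40], [0, 0, 0, 0, 0, 0, 40], [0, 0, 0, 0, 0, 0, 40], [0, 0, 0, 0, 0, 0, 40], [0, 0, 0, 0, 0, 0, 40]]], "grip_force": 35}}

```text
clock: 4.55
position: [0.5803, 0.0208, 0.0287]
ee_rot: [0.144, 1.566, -0.144]
force: [1.3, -2.1, -0.9]
width: 0.517
```

```bash
python3 - <<'E'
from h import *
s=arm.observe();print(s['position'],s['force'],s['ft_torque'],s['width']*92)
E
```

```text
[0.58033499 0.02081169 0.02872745] [ 1.2880313  -2.1389564  -0.93591096] [-0.0407154  -0.30904748  0.00047885] 47.59898687031636
```

The jaws hold at 47.6 mm with small forces. I turn 42° with the sink matched to it (0.14 mm/deg).

Emit:
{"api": "send_rows", "payload": {"rows": [[[0.4, 0, 0, 3, 0, 0, 30], [1.1, 0, 0, 8, 0, 0, 30], [2.0, 0, 0, 14, 0, 0, 30], [2.8, 0, 0, 20, 0, 0, 30], [3.6, 0, 0, 26, 0, 0, 30], [4.5, 0, 0, 32, 0, 0, 30], [5.3, 0, 0, 38, 0, 0, 30], [5.9, 0, 0, 42, 0, 0, 30]]]}}

```text
clock: 5.35
position: [0.5797, 0.0212, 0.0228]
ee_rot: [0.717, 1.45, -0.718]
force: [-1.6, -0.3, 2.4]
width: 0.518
```

```bash
python3 - <<'E'
from h import *
s=arm.observe();M=R.from_rotvec(s['ee_rot']).as_matrix();print(np.degrees(np.arctan2(M[1,2],M[0,2])),s['position'],s['force'],s['ft_torque'],s['width']*92,s['joints'].round(2))
E
```

```text
-52.674337784550694 [0.57970333 0.02117501 0.02284877] [-1.5792307  -0.31488874  2.41353267] [0.04690025 0.33560167 0.17638066] 47.61998514781526 [-0.    0.61 -0.18  1.87  0.16  0.68 -1.2 ]
```

Emit:
{"api": "send_rows", "payload": {"rows": [[[0.3, 0, 0, 2, 0, 0, 30], [0.6, 0, 0, 4, 0, 0, 30], [0.8, 0, 0, 6, 0, 0, 30], [1.0, 0, 0, 7.5, 0, 0, 30], [1.3, 0, 0, 9, 0, 0, 30], [1.4, 0, 0, 10, 0, 0, 30], [1.5, 0, 0, 11, 0, 0, 30], [1.5, 0, 0, 11, 0, 0, 30]]]}}

```text
clock: 6.15
position: [0.5797, 0.0213, 0.0213]
ee_rot: [0.862, 1.394, -0.862]
force: [-4.9, 3.1, 4.4]
width: 0.512
```

```bash
python3 - <<'E'
from h import *
s=arm.observe();M=R.from_rotvec(s['ee_rot']).as_matrix();print(np.degrees(np.arctan2(M[1,2],M[0,2])),s['position'],s['force'],s['ft_torque'],s['width']*92)
E
```

```text
-63.508857646915665 [0.57968761 0.02131281 0.02126972] [-4.88317204  3.10609314  4.38619326] [0.69252889 0.96782528 0.08290887] 47.14470417454272
```

Emit:
{"api": "send_rows", "payload": {"rows": [[[0.1, 0, 0, 0.7, 0, 0, 30], [0.2, 0, 0, 1.4, 0, 0, 30], [0.25, 0, 0, 2, 0, 0, 30], [0.3, 0, 0, 2.6, 0, 0, 30], [0.3, 0, 0, 3.2, 0, 0, 30], [0.3, 0, 0, 3.8, 0, 0, 30], [0.3, 0, 0, 4.4, 0, 0, 30], [0.3, 0, 0, 5, 0, 0, 30]]]}}

```text
clock: 6.95
position: [0.5797, 0.0214, 0.021]
ee_rot: [0.927, 1.365, -0.927]
force: [-4.7, 3.6, 5.8]
width: 0.517
```

```bash
python3 - <<'E'
from h import *
s=arm.observe();M=R.from_rotvec(s['ee_rot']).as_matrix();print(np.degrees(np.arctan2(M[1,2],M[0,2])),s['position'],s['force'],s['ft_torque'],s['width']*92)
im,d=optics.get_image('wrist');save('w3',im)
E
```

```text
-68.37405674253495 [0.57972767 0.0214099  0.02103631] [-4.69486775  3.59738425  5.76554338] [0.61752258 0.98886923 1.15566723] 47.54611266469573
```

View pics/w3.png

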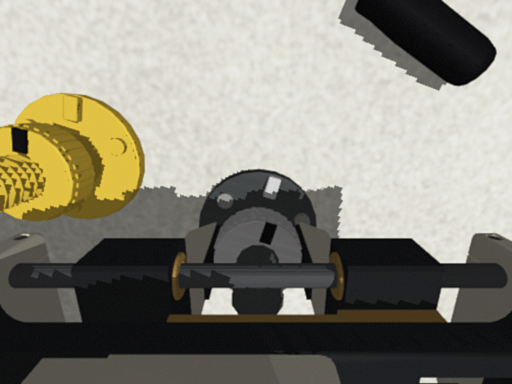

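The moment about z rose from about 0.1–0.2 to 1.16 N m, and the bar (268,234) points at the block (273,186). The ring is home, so I release straight.

Emit:
{"api": "send_rows", "payload": {"rows": [[[0, 0, 0, 0, 0, 0, 60], [0, 0, 0, 0, 0, 0, 80], [0, 0, 0, 0, 0, 0, 100], [0, 0, 0, 0, 0, 0, 100], [0, 0, 0, 0, 0, 0, 100], [0, 0, 0, 0, 0, 0, 100], [-5, 0, 0, 0, 0, 0, 100], [-15, 0, 0, 0, 0, 0, 100]]]}}

```text
clock: 7.8
position: [0.5796, 0.0208, 0.036]
ee_rot: [0.928, 1.365, -0.929]
force: [0.1, 0.6, 0.9]
width: 0.999
```

Emit:
{"api": "send_rows", "payload": {"rows": [[[-20, 0, 0, 0, 0, 0, 100], [-50, 0, 0, 0, 0, 0, 100], [-85, 0, 0, 0, 0, 0, 100], [-120, 0, 0, 0, 0, 0, 100], [-140, -30, 0, 0, 0, 0, 100], [-150, -70, 0, 0, 0, 0, 100], [-150, -110, 0, 0, 0, 0, 100], [-150, -130, 0, 0, 0, 0, 100]]]}}

```text
clock: 8.6
position: [0.4564, -0.0281, 0.1872]
ee_rot: [0.929, 1.363, -0.929]
force: [0.3, -0.1, -0.4]
width: 0.996
```

```bash
python3 - <<'E'
from h import *
s=arm.observe();print(s['clock'],s['position'],s['force'])
t,D=optics.get_image('top');save('top1',t);K,T=campose('top',s)
w,d=optics.get_image('wrist');save('w4',w)
for n,(u,v) in dict(left=(126,235),mid=(241,173),right=(358,237),yel=(177,170)).items():
    P=np.array([px2w(K,T,x,y,D[y,x]) for x in range(u-28,u+29) for y in range(v-28,v+29) if D[y,x]>0])
    Q=P[(P[:,2]>.045)&(P[:,2]<.067)]
    if len(Q)>5: print(n,len(Q),np.median(Q[:,2]).round(4),cv2.minEnclosingCircle((Q[:,:2]*1000).astype(np.float32)))
g=cv2.cvtColor(t,cv2.COLOR_RGB2GRAY);C=[.5815,.02]
for z,r in((.050,.0185),(.016,.035)):
    o=[]
    for a in range(-60,90,3):
        u,v=w2px(K,T,[C[0]+r*np.cos(np.radians(a)),C[1]+r*np.sin(np.radians(a)),z]);o.append((a,int(cv2.getRectSubPix(g,(1,1),(float(u),float(v)))[0,0])))
    print([x for x in o if (x[1]<90 if z>.03 else x[1]>100)])
c=lambda im,u,v,r=32: cv2.resize(im[v-r:v+r,u-r:u+r],(390,390),interpolation=cv2.INTER_CUBIC)
save('cmp',np.hstack([c(t,241,173),cv2.resize(w,(520,390))[:, :390]]))
E
```

```text
8.6 [ 0.45637301 -0.02810981  0.18715431] [ 0.26239018 -0.09958528 -0.42731364]
left 431 0.0498 ((459.6520080566406, 234.43692016601562), 24.80086326599121)
mid 406 0.0502 ((581.7630004882812, 19.733619689941406), 24.69156837463379)
yel 410 0.05 ((583.3794555664062, 142.85536193847656), 24.644832611083984)
[(0, 69), (3, 35), (6, 8), (9, 5), (12, 39)]
[(-57, 105), (0, 222), (3, 228), (6, 219), (9, 227), (12, 135), (63, 112), (66, 118), (69, 101)]
```

View pics/cmp.png

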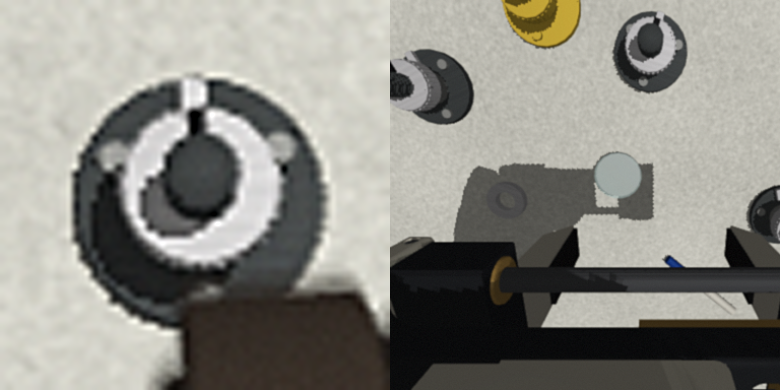

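View pics/top1.png

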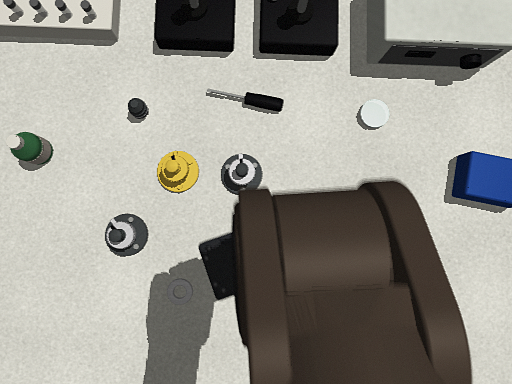

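The ring top is at 50.2 mm and the bar (about 6°) lines up with the block (about 5°). I let the arm settle, then hand in.

Emit:
{"api": "send_rows", "payload": {"rows": [[[0, 0, 0, 0, 0, 0, 100], [0, 0, 0, 0, 0, 0, 100], [0, 0, 0, 0, 0, 0, 100], [0, 0, 0, 0, 0, 0, 100], [0, 0, 0, 0, 0, 0, 100], [0, 0, 0, 0, 0, 0, 100], [0, 0, 0, 0, 0, 0, 100], [0, 0, 0, 0, 0, 0, 100]]]}}

```text
clock: 9.5
position: [0.4592, -0.0268, 0.186]
ee_rot: [0.928, 1.364, -0.928]
force: [-0.4, -0.7, -0.9]
width: 0.998
```

```bash
python3 - <<'E'
from h import *
print(arm.observe()['clock'],arm.sign_off())
E
```

```text
the job is handed in; nothing more can be done
9.5 None
```

The proud ring, on the middle grey mount, is home on its shoulder, and I handed the job in at 9.5 s. I gripped it from above at 35 N and turned it about 54° clockwise while sinking with it. I stopped when the moment about the vertical axis rose from about 0.1–0.2 to 1.16 N m, then let go and backed away.

- **Proud ring:** in the last top picture its top is at 50.2 mm, down from 57.5 mm. Its bar is at about 6° and the block at about 5°, so they line up within the measurement.
- **Other rings:** the left ring (top at 49.8 mm) and the yellow look-alike (50.0 mm) have not changed height. The arm hid the right mount from the top camera, so I did not measure it again; nothing went near it.
- **Disagreement:** the top and wrist cameras put the ring's centre about 2 mm apart, so I used the mean. The grip was clean, with forces of about 2.5 N.

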